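Slide a walnut disc through the bench dogs and bed it in the V stop

ROBOT

A 7-joint arm with a two-finger parallel gripper is mounted at the origin on the work surface. World frame = base frame: x ahead of the robot, y to its left, z up, the work surface at z = 0. Lengths are in m, angles in rad, forces in N, time in s.
With the tool pointing down it reaches from about 0.425 to 1.025 m from the base axis. Payload 9.4 kg.
Tool frame: the origin (TCP) lies midway between the tips of the shut fingers; the grasp point (between the pads) lies 19 mm behind it; z points along the fingers, y is the line along which they close (so a half turn about z gives the same grasp; the last joint's range is limited). The gripper opens to 93 mm and grips with 3 to 60 N. Pads are 15 mm wide; open, the fingers measure 128 mm over their backs; the gripper's body (75 mm by 188 mm) begins 65 mm behind the grasp point.
Start: joints at [1.208, 0.599, -0.003, 1.599, 0.002, 0.943, -0.08], TCP at [0.204, -0.696, 0.219] pointing down, gripper open.
Joint ranges: [-2.57, 2.57], [-0.35, 1.97], [-1.29, 1.29], [0.11, 2.56], [-1.05, 4.19], [0.11, 1.86], [-2.63, 2.63]. Speed limits (rad/s): [2.22, 2.22, 3.01, 3.01, 3.14, 3.14, 3.14].

INTERFACE

Orientations are given as a unit quaternion [x, y, z, w].
In Python, from cell import ctrl gives the robot as it stands.
- The arm moves only by the tool step_arm, never from a script. Its argument "series" is a list that holds one entry, the list of rows, each a list of 7 numbers: the turn, a rotation vector about the tool's x, y, z in degrees, then the shift along the tool's x, y, z in m, then the opening, from 0 (shut) to 1 (fully open). A call has 1 to 12 rows; each row shifts and turns the commanded pose from where the row before left it, along the tool's axes as they then stand; what a row does not reach is not made up. A row lasts 1/10 s, in which the tool goes at most 50 mm and 8.59 degrees, less where a joint would pass 70% of its speed; a pose out of reach is approached as far as the arm can. A call with a gripper value outside its range is refused whole. The fingers move at their own pace and stop on an object; "squeeze" is the grip in N (left out, the last holds). Time passes only in rows, so rows that do not move let the fingers close. It gives the time, the measured TCP pose, the force, the opening and the grip force at its end, in the units of the state.
- ctrl.state(): the state, without advancing time (a new reading comes with each control period).
- ctrl.get_image(name): name is "scene" or "side" or "wrist"; returns the picture (480x640x3 uint8, red, green, blue); there is no depth.
- ctrl.get_calibration(name): a dict with "mtx" (3x3 intrinsics, pixels), "view" (4x4, takes a point from world to camera coordinates); the wrist camera has in their place "tool_from_camera" (4x4, takes a point from camera to tool coordinates, whose origin is the TCP and whose axes are the flange's). Camera axes: x right, y down, z forward; pixel columns grow to the right and rows downward; lengths in m; the calibration is good to about 2 mm. A picture is of the moment at which its call begins: read the wrist's pose just before it. get_calibration takes no time and is no camera call.
- ctrl.job_done(): hands the job in; it is judged then, once.
Trained networks look in the newest picture that a camera, given by its name, has taken for a name from the list of things; names that differ only in an ending like _2 or _b are one class to them, and where a whole thing is asked for, a point or a joint stands for the part that bears it (a point fixed in the world has none). Each returns a list of dicts, best first, with "score" (0 to 1); they miss things now and then, are a little off and sometimes report something else, mostly with a low value. They report only what shows in the picture. A call takes as long as a camera call. They do not tell look-alikes from the thing itself.
- ctrl.outline_of(camera, name): "region" (480x640 bool, what is visible of it) and "xy" ([column, row] in pixels, amid what is visible of it).
- ctrl.landmark_of(camera, name): "xy" ([column, row] in pixels: a listed point, or the origin of a listed thing).
The state is a dict: "clock": time; "qpos": joint angles; "dq": joint speeds; "joint_torque": joint torques, N m; "tool_pos": TCP position; "eef_rot": TCP orientation; "ft_force": force on the tool from outside, world axes, zero at the start; "ft_torque": the same for the moment, N m; "gripper_width": finger opening in m; "finger_force": force on a finger pad.
Only numpy, scipy, OpenCV 4.12 (cv2) and the standard library are available. Lean on these libraries where they do the work, as an engineer would, in place of code of your own. Each camera call takes 0.05 s, during which the arm holds its last target. There are 200 camera calls.

TASK

Push the walnut disc along the bench, always flat on it, through the gap between the two brass dogs and past the red-knobbed puck into the V stop, touching neither dogs nor puck and leaving the other things alone. Bed it against both faces of the V by pressing it there steadily with about 12 N (never above 20 N), over and above what it takes to slide it, for a full second, keeping the gripper off the V stop. Then back away, leaving the disc at rest fully home.

Things in the scene. Friction and masses are not known exactly. Their poses are not given: they have to be found in the camera images.
- disc_center (a point): Centre, half-way up, of the loose walnut disc: 92 mm in diameter (radius 46 mm), 32 mm high, 0.14 to 0.28 kg, dark with a paler ring and a small brass bush on top. It stands flat on the bench, so this point is 16 mm above the bench; z is its axis. Sliding it along the bench takes about 1 to 5 N. It is too wide to grip, and is pushed by its rim, for example nested between two parted fingertips.
- gate: The gate: two brass bench dogs, upright cylinders 36 mm in diameter and 38 mm high, fixed to the bench, joined by a flush brown inlay that the disc slides over freely. Origin on the bench, midway between them; the dogs stand 88 mm from it along its +y and -y axis, so the clear gap is 140 mm. The disc goes through it along the gate's +x axis.
- puck: Hold-down puck fixed to the bench between gate and V stop: dark steel, 50 mm in diameter, with a red knob, 42 mm high in all. Origin at the centre of its foot. Rigid.
- vstop_seat (a point): Where the disc's centre lies when it is home in the V stop, 16 mm above the bench. The V stop is fixed to the bench and rigid: two plywood faces, 34 mm high and 70 mm long, form a 90 degree V whose mouth is 114 mm wide and opens to this frame's -x axis; the disc goes in along +x, and its rim then bears on the middle of both faces. Each face lies 46 mm from this point, along directions 45 degrees either side of +x. A brown wooden backing bar stands behind the V.
- plane: Bystander, loose: hand plane, 150 x 50 mm, 66 mm high. Origin at its underside, near the middle.
- wax: Bystander, loose: flat steel wax tin, 72 mm across, 30 mm high. Origin at its underside, near the middle.
- offcut: Bystander, loose: wooden offcut 70 x 45 x 25 mm. Origin at its underside, near the middle.
- brush: Bystander, loose: brush. Origin at its underside, near the middle.
- driver: Bystander, loose: screwdriver. Origin at its underside, near the middle.
Mind the look-alikes: they are no part of the job. Of the things like the part that bears disc_center, leave any that is orange; of the rest the larger one is meant.

How it is judged:
By the outcome, as a careful person would: the job done as asked, in the order asked, and still so for the second after the job is handed in, with the robot touching nothing.
It also fails if it takes over 70 s, if anything falls off the work surface, if the arm or the gripper's body presses on something with over 40 N, if the wrist force passes 120 N, or if a joint passes its speed limit or range.

## Working session

There is one attempt and no reset: what is moved stays moved. The work goes in short steps, Python scripts to look and compute and a tool call to move; the robot and the scene stay as the last step left them, time stands still between calls to the robot, and variables do not carry over. Pictures are saved under pics/ and viewed, at most 10 in all, crops included, and the job is handed in when it is done.

Besides the shell and the picture viewer there is one more tool, called as name([rows], argument=value, ...), one row to a line, values as JSON. step_arm: Moves the arm, as the interface text tells. Its arguments: {"type":"object","properties":{"series":{"type":"array","items":{"type":"array","items":{"type":"array","items":{"type":"number"}}}},"squeeze":{"type":"number"}},"required":["series"]}

```bash
mkdir -p pics
cat > h.py <<'E'
import numpy as np,cv2
from cell import ctrl
from scipy.spatial.transform import Rotation as R
def cam(n,st=None):
    c=ctrl.get_calibration(n);K=np.array(c["mtx"])
    if "view" in c: return K,np.array(c["view"])
    T=np.eye(4);T[:3,:3]=R.from_quat(st["eef_rot"]).as_matrix();T[:3,3]=st["tool_pos"]
    return K,np.linalg.inv(T@np.array(c["tool_from_camera"]))
def ray(K,V,uv,z):
    W=np.linalg.inv(V);d=W[:3,:3]@np.linalg.inv(K)@[uv[0],uv[1],1];o=W[:3,3]
    return o+d*(z-o[2])/d[2]
def proj(K,V,p):
    q=K@(V@np.append(p,1))[:3];return q[:2]/q[2]
E
python3 - <<'E'
from h import *
Z=dict(disc_center=.016,vstop_seat=.016,gate=0,puck=0)
for n in("scene","side"):
    im=ctrl.get_image(n);cv2.imwrite(f"pics/{n}0.png",im[:,:,::-1]);K,V=cam(n)
    print(n,np.linalg.inv(V)[:3,3].round(3))
    for k in["disc_center","gate","puck","vstop_seat","plane","wax","offcut","brush","driver"]:
        for d in ctrl.landmark_of(n,k)[:3]: print(k,round(d["score"],2),np.round(d["xy"],1),ray(K,V,d["xy"],Z.get(k,0)).round(3))
print(ctrl.state())
E
```

```text
scene [ 1.329 -0.625  0.693]
disc_center 0.79 [107.6 253. ] [ 0.299 -0.412  0.016]
disc_center 0.78 [196.  316.5] [ 0.584 -0.357  0.016]
disc_center 0.66 [163.7 278.1] [ 0.447 -0.357  0.016]
gate 0.86 [274.5 257.8] [ 0.504 -0.144  0.   ]
vstop_seat 0.64 [449.3 192. ] [0.557 0.31  0.016]
plane 0.92 [278.3 348.9] [ 0.724 -0.279  0.   ]
wax 0.72 [486.7 252.3] [0.756 0.207 0.   ]
offcut 0.65 [385.4 307.9] [ 0.757 -0.07   0.   ]
brush 0.66 [211.6 230. ] [ 0.331 -0.196  0.   ]
driver 0.84 [383.4 164.6] [ 0.333  0.305 -0.   ]
side [ 0.477 -1.001  0.655]
disc_center 0.85 [203.4 360.1] [ 0.304 -0.418  0.016]
disc_center 0.76 [281.  329.8] [ 0.444 -0.353  0.016]
disc_center 0.59 [351.5 331.5] [ 0.58  -0.368  0.016]
gate 0.95 [303.5 269.3] [ 0.496 -0.142  0.   ]
puck 0.62 [306.7 220. ] [0.514 0.081 0.   ]
vstop_seat 0.89 [319.9 179.8] [0.566 0.295 0.016]
plane 0.85 [408.3 301.5] [ 0.715 -0.273  0.   ]
wax 0.57 [383.2 192.5] [0.755 0.224 0.   ]
wax 0.28 [313.5 176.9] [0.549 0.351 0.   ]
offcut 0.82 [410.1 244.7] [ 0.77  -0.061  0.   ]
brush 0.82 [233.2 286.9] [ 0.336 -0.195  0.   ]
driver 0.69 [281.6 332.4] [ 0.444 -0.344  0.   ]
driver 0.56 [247.1 183.6] [0.335 0.32  0.   ]
{'clock': 1.0, 'qpos': array([ 1.20828574,  0.59928279, -0.00252042,  1.5993871 ,  0.00181172,
        0.94288711, -0.07983397]), 'dq': array([ 6.94896545e-04, -4.13296002e-05, -7.91637662e-04,  1.10067428e-03,
       -4.99031184e-04,  1.40999843e-04,  1.34065528e-03]), 'joint_torque': array([ 6.74929452e-04, -7.64834976e+01,  1.49572615e+00, -2.52709866e+01,
       -5.24680107e-02,  1.03229572e-02,  9.96253243e-05]), 'tool_pos': array([ 0.20440944, -0.69560016,  0.2186345 ]), 'eef_rot': array([ 9.89805585e-01,  1.42425076e-01, -1.75428954e-05,  2.33839917e-05]), 'ft_force': array([0.59123858, 0.54514663, 0.46524165]), 'ft_torque': array([0.00401051, 0.04091899, 0.00864561]), 'finger_force': 0.0, 'gripper_width': 0.09267976415081777}
```

View pics/scene0.png

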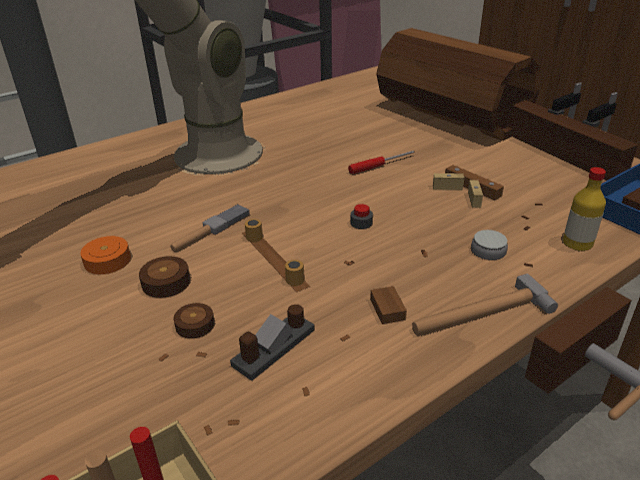

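View pics/side0.png

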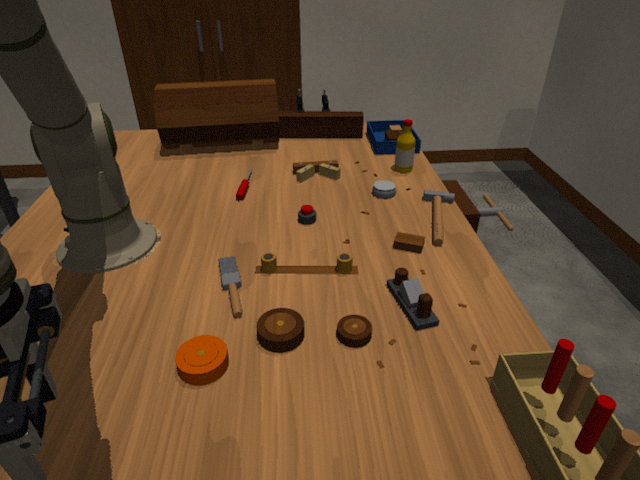

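Run:
```python
from h import *
print(np.round(ctrl.get_calibration("wrist")["tool_from_camera"],3),np.round(ctrl.get_calibration("wrist")["mtx"],0))
im=cv2.imread("pics/side0.png")[290:400,150:400];cv2.imwrite("pics/crop0.png",cv2.resize(im,None,fx=3,fy=3))
im=ctrl.get_image("side")
K,V=cam("side")
for n in("disc_center","gate","puck"):
  for d in ctrl.outline_of("side",n)[:3]:
    r=d["region"];ys,xs=np.nonzero(r);print(n,round(d["score"],2),r.sum(),xs.min(),xs.max(),ys.min(),ys.max())
```

```text
[[-0.    -0.956 -0.295  0.084]
 [ 1.    -0.001  0.    -0.   ]
 [-0.001 -0.295  0.956 -0.167]
 [ 0.     0.     0.     1.   ]] [[418.   0. 319.]
 [  0. 418. 239.]
 [  0.   0.   1.]]
disc_center 0.83 977 337 372 315 347
disc_center 0.72 1772 257 304 308 352
gate 0.74 1190 256 357 253 274
puck 0.87 282 298 316 206 224
```

View pics/crop0.png

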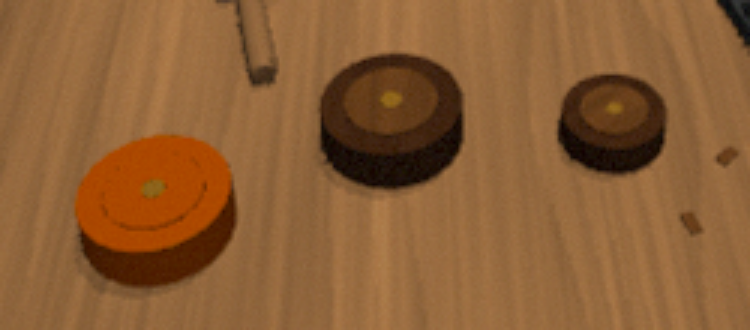

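step_arm([
  [[0,0,0,0.035,-0.015,-0.02,0.645],[0,0,0,0.035,-0.015,-0.02,0.645],[0,0,0,0.035,-0.015,-0.02,0.645],[0,0,0,0.035,-0.015,-0.02,0.645],[0,0,0,0.035,-0.015,-0.02,0.645],[0,0,0,0.035,-0.015,-0.02,0.645],[0,0,0,0.035,-0.015,-0.02,0.645],[0,0,0,0.035,-0.015,-0.02,0.645],[0,0,0,0.035,-0.015,-0.02,0.645],[0,0,0,0.035,-0.015,-0.02,0.645]],
])

```text
clock: 2.2
tool_pos: [0.4988, -0.4518, 0.4197]
eef_rot: [0.99, 0.142, 0.0, 0.0]
ft_force: [0.3, -0.1, -0.2]
gripper_width: 0.06
finger_force: 0.0
```

step_arm([
  [[0,0,-8,0,0,0,0.645],[0,0,-8,0,0,0,0.645],[0,0,-8,0,0,0,0.645],[0,0,-8,0,0,0,0.645],[0,0,-8,0,0,0,0.645],[0,0,-8,0,0,0,0.645],[0,0,-8,0,0,0,0.645],[0,0,-8,0,0,0,0.645]],
])

```text
clock: 3.0
tool_pos: [0.4978, -0.453, 0.4187]
eef_rot: [0.762, 0.647, -0.0, 0.0]
ft_force: [0.2, 0.5, -0.2]
gripper_width: 0.0604
finger_force: 0.0
```

step_arm([
  [[0,0,0,0.047,-0.008,0,0.645],[0,0,0,0.047,-0.008,0,0.645],[0,0,0,0.047,-0.008,0,0.645],[0,0,0,0.047,-0.008,0,0.645],[0,0,0,0.047,-0.008,0,0.645],[0,0,0,0.047,-0.008,0,0.645],[0,0,0,0.047,-0.008,0,0.645],[0,0,0,0.047,-0.008,0,0.645],[0,0,0,0.047,-0.008,0,0.645],[0,0,0,0.047,-0.008,0,0.645],[0,0,0,0.047,-0.008,0,0.645],[0,0,0,0,0,0,0.645]],
])

```text
clock: 4.2
tool_pos: [0.4967, 0.0783, 0.4192]
eef_rot: [0.761, 0.649, 0.001, -0.001]
ft_force: [-0.4, -0.7, 0.1]
gripper_width: 0.0599
finger_force: 0.0
```

```bash
cat > w.py <<'E'
from h import *
import sys
st=ctrl.state();im=ctrl.get_image("wrist");cv2.imwrite(f"pics/{sys.argv[1]}.png",im[:,:,::-1]);K,V=cam("wrist",st)
print(st["clock"],st["tool_pos"].round(4),R.from_quat(st["eef_rot"]).as_matrix().round(3).tolist())
Z=dict(disc_center=.016,vstop_seat=.016)
for k in sys.argv[2:]:
    for d in ctrl.landmark_of("wrist",k)[:3]: print(k,round(d["score"],2),np.round(d["xy"],1),ray(K,V,d["xy"],Z.get(k,0)).round(4))
E
python3 w.py w1 disc_center gate puck vstop_seat
```

```text
4.2 [0.4967 0.0783 0.4192] [[0.158, 0.987, 0.001], [0.987, -0.158, 0.003], [0.003, 0.001, -1.0]]
disc_center 0.84 [251.1 477.8] [ 0.2995 -0.4207  0.016 ]
disc_center 0.77 [326.1 433.8] [ 0.4419 -0.3497  0.016 ]
gate 0.9 [344.6 315.3] [ 0.5029 -0.1463  0.    ]
puck 0.57 [330.4 169.6] [0.5151 0.0801 0.    ]
```

View pics/w1.png

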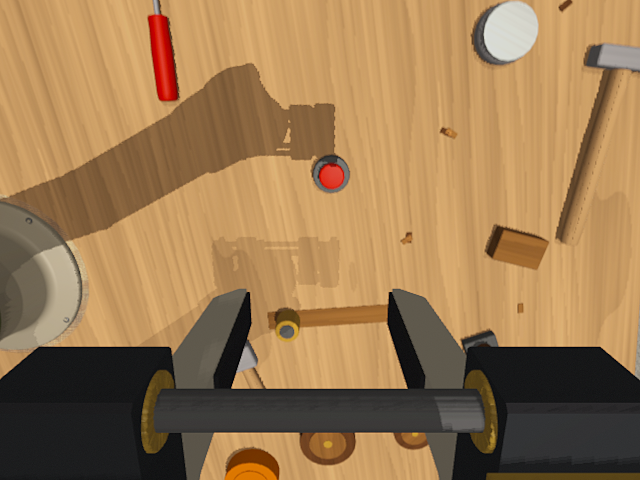

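step_arm([
  [[0,0,0,0.045,0,0,0.645],[0,0,0,0.045,0,0,0.645],[0,0,0,0.045,0,0,0.645],[0,0,0,0,0,0,0.645]],
])

```text
clock: 4.85
tool_pos: [0.5202, 0.209, 0.4183]
eef_rot: [0.762, 0.647, 0.001, -0.001]
ft_force: [-0.3, -0.3, 0.0]
gripper_width: 0.0602
finger_force: 0.0
```

```bash
python3 w.py w2 gate puck vstop_seat
```

```text
4.85 [0.5202 0.209  0.4183] [[0.163, 0.987, -0.001], [0.987, -0.163, 0.003], [0.003, -0.001, -1.0]]
gate 0.73 [346.4 387.8] [ 0.5083 -0.1461  0.    ]
puck 0.64 [328.2 260.8] [0.5136 0.0781 0.    ]
```

View pics/w2.png

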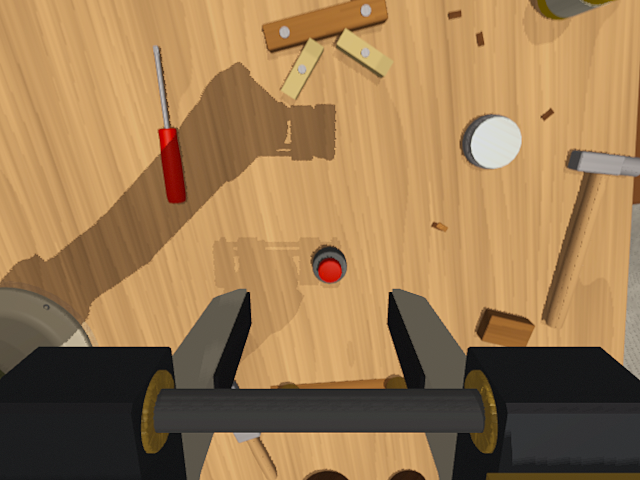

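```bash
cat > v.py <<'E'
from h import *
import sys
st=ctrl.state();im=ctrl.get_image("wrist")[:,:,::-1].copy();K,V=cam("wrist",st)
x0,y0,s=.46,.20,2000; c=np.array([[x0,y0],[x0+.2,y0],[x0+.2,y0+.2],[x0,y0+.2]])
src=np.float32([proj(K,V,[*p,.034]) for p in c]);dst=np.float32([[0,400],[400,400],[400,0],[0,0]])
rec=cv2.warpPerspective(im,cv2.getPerspectiveTransform(src,dst),(400,400));cv2.imwrite("pics/"+sys.argv[1]+".png",cv2.resize(rec,None,fx=1.4,fy=1.4))
hsv=cv2.cvtColor(rec,cv2.COLOR_BGR2HSV)
for p in [(200,150)]:pass
m=((hsv[:,:,0]>=20)&(hsv[:,:,0]<=34)&(hsv[:,:,2]>130)).astype(np.uint8)
m=cv2.morphologyEx(m,cv2.MORPH_OPEN,np.ones((5,5)))
n,l,stt,cc=cv2.connectedComponentsWithStats(m)
lines=[]
for i in np.argsort(-stt[1:,4])[:3]+1:
    pts=np.argwhere(l==i)[:,::-1].astype(np.float32);r=cv2.minAreaRect(pts)
    b=cv2.boxPoints(r);bw=np.c_[x0+b[:,0]/s,y0+.2-b[:,1]/s];print(stt[i,4],np.array(r[1])/2,bw.round(4).tolist())
E
python3 v.py rec1
```

```text
5494 [21.41212654 70.30737305] [[0.4909999966621399, 0.32440000772476196], [0.5370000004768372, 0.3776000142097473], [0.5532000064849854, 0.3635999858379364], [0.5072000026702881, 0.31040000915527344]]
5337 [70.44446564 20.69244003] [[0.567300021648407, 0.3653999865055084], [0.5809000134468079, 0.38100001215934753], [0.633899986743927, 0.3345000147819519], [0.620199978351593, 0.3188999891281128]]
```

View pics/rec1.png

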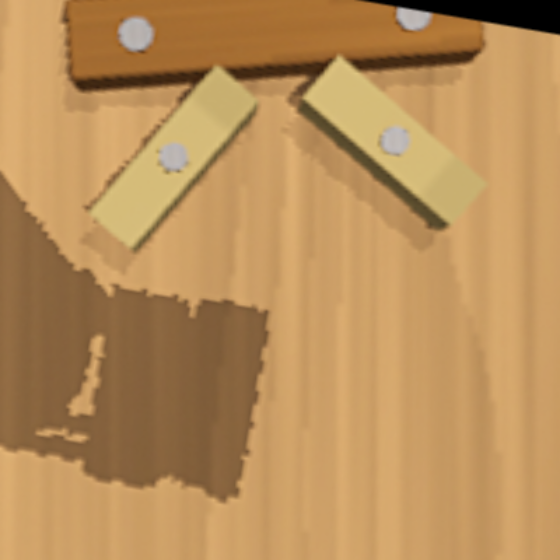

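step_arm([
  [[0,0,0,-0.046,0.001,0.012,0.645],[0,0,0,-0.046,0.001,0.012,0.645],[0,0,0,-0.046,0.001,0.012,0.645],[0,0,0,-0.046,0.001,0.012,0.645],[0,0,0,-0.046,0.001,0.012,0.645],[0,0,0,-0.046,0.001,0.012,0.645],[0,0,0,-0.046,0.001,0.012,0.645],[0,0,0,-0.046,0.001,0.012,0.645],[0,0,0,-0.046,0.001,0.012,0.645],[0,0,0,-0.046,0.001,0.012,0.645],[0,0,0,-0.046,0.001,0.012,0.645],[0,0,0,-0.046,0.001,0.012,0.645]],
])

```text
clock: 6.3
tool_pos: [0.4377, -0.3449, 0.2746]
eef_rot: [0.765, 0.644, -0.0, 0.001]
ft_force: [1.0, 0.7, -0.3]
gripper_width: 0.06
finger_force: 0.0
```

step_arm([
  [[0,0,0,-0.046,0.001,0.012,0.645],[0,0,0,-0.046,0.001,0.012,0.645],[0,0,0,0,0,0,0.645]],
])

```text
clock: 6.6
tool_pos: [0.4212, -0.4402, 0.2486]
eef_rot: [0.767, 0.641, -0.002, -0.001]
ft_force: [0.4, 0.6, -0.1]
gripper_width: 0.0599
finger_force: 0.0
```

```bash
python3 w.py w3 disc_center gate puck
python3 - <<'E'
from h import *
for n,ps in(("scene",[(254,231),(295,272)]),("side",[(269,263),(344,263)])):
    K,V=cam(n);print(n,[ray(K,V,p,.02).round(3) for p in ps])
E
```

```text
6.6 [ 0.4212 -0.4402  0.2486] [[0.178, 0.984, -0.003], [0.984, -0.178, -0.001], [-0.002, -0.003, -1.0]]
disc_center 0.91 [487.6  78.9] [ 0.5895 -0.3596  0.016 ]
disc_center 0.8 [192.6 196.9] [ 0.3015 -0.4162  0.016 ]
disc_center 0.68 [322.3 100.1] [ 0.441  -0.3509  0.016 ]
puck 0.42 [325.3 101.4] [ 0.4438 -0.3523  0.    ]
scene [array([ 0.42 , -0.139,  0.02 ]), array([ 0.59 , -0.152,  0.02 ])]
side [array([ 0.416, -0.138,  0.02 ]), array([ 0.59 , -0.152,  0.02 ])]
```

View pics/w3.png

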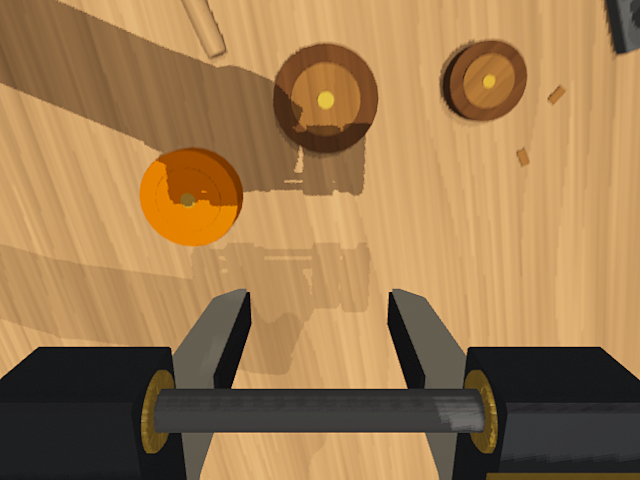

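```bash
cat > plan.py <<'E'
from h import *
from scipy.interpolate import PchipInterpolator as P
import sys
# disc-centre waypoints x,y,yaw ; nest offset D behind
D=.0424
def rows(start,wps,step):
    """start: (x,y,yaw) of commanded tcp; prints rows turn_z, dx, dy in tool axes"""
    w=np.array(wps);t=np.r_[0,np.cumsum(np.hypot(*np.diff(w[:,:2],axis=0).T))]
    n=int(np.ceil(t[-1]/step));q=P(t,w)(np.linspace(0,t[-1],n+1)[1:])
    x,y,a=start
    for d in q:
        b=np.radians(d[2]);tx,ty=d[0]-D*np.cos(b),d[1]-D*np.sin(b)
        ar=np.radians(a);ux,uy=np.array([np.cos(ar),np.sin(ar)]),np.array([np.sin(ar),-np.cos(ar)])
        e=np.array([tx-x,ty-y]);dx,dy=round(e@ux,3),round(e@uy,3);dz=round(-(d[2]-a),1)
        print([0,0,dz,dx,dy,0]);x,y=np.array([x,y])+dx*ux+dy*uy;a-=dz
    print("end",x,y,a)
E
python3 - <<'E'
from h import *
st=ctrl.state();K,V=cam("wrist",st)
print(ray(K,V,(325.5,100),.032),ray(K,V,(487.5,81),.025),ray(K,V,(215,52),.015))
q=R.from_quat(st["eef_rot"]).as_matrix();print(np.degrees(np.arctan2(q[1,0],q[0,0])))
E
```

```text
[ 0.44819767 -0.3432372   0.032     ] [ 0.59169906 -0.35143426  0.025     ] [ 0.35866067 -0.2866835   0.015     ]
80.34924959834034
```

```bash
python3 w.py w4 disc_center
python3 - <<'E'
from h import *
st=ctrl.state();K,V=cam("wrist",st);im=cv2.imread("pics/w4.png");hsv=cv2.cvtColor(im,cv2.COLOR_BGR2HSV)
print(st["tool_pos"])
m=(hsv[50:150,270:380,1]>170)&(hsv[50:150,270:380,2]>170)&(hsv[50:150,270:380,0]>20);ys,xs=np.nonzero(m);c=(np.median(xs)+270,np.median(ys)+50);print(m.sum(),c,ray(K,V,c,.032))
E
```

```text
6.8 [ 0.4259 -0.4324  0.251 ] [[0.168, 0.986, 0.0], [0.986, -0.168, 0.0], [0.0, 0.0, -1.0]]
disc_center 0.74 [190.  206.6] [ 0.3011 -0.4186  0.016 ]
disc_center 0.61 [320.3 114.1] [ 0.4418 -0.3543  0.016 ]
[ 0.42654447 -0.43179862  0.25132977]
215 (np.float64(322.0), np.float64(112.0)) [ 0.44412216 -0.35216704  0.032     ]
```

step_arm([
  [[0,0,0,0,0.004,0.044,0.645],[0,0,0,0,0,0.044,0.645],[0,0,0,0,0,0.044,0.645],[0,0,0,0,0,0.044,0.645],[0,0,0,0,0,0.04,0.645],[0,0,0,0,0,0.015,0.645],[0,0,0,0,0,0.007,0.645],[0,0,0,0,0,0,0.645],[0,0,0,0,0,0,0.645]],
])

```text
clock: 7.8
tool_pos: [0.4311, -0.434, 0.0144]
eef_rot: [0.764, 0.645, 0.0, 0.001]
ft_force: [0.3, 0.7, 0.5]
gripper_width: 0.0603
finger_force: 0.0
```

Run:
```python
from h import *
st=ctrl.state();print(st["tool_pos"],st["ft_force"],st["eef_rot"])
from plan import rows
q=R.from_quat(st["eef_rot"]).as_matrix();a=np.degrees(np.arctan2(q[1,0],q[0,0]));print(a)
rows((*st["tool_pos"][:2],80.3),[(.440,-.376,80.3),(.444,-.352,80.3),(.470,-.285,80.3),(.496,-.20,80.3),(.504,-.145,80.3),(.513,-.08,77),(.565,-.01,70),(.600,.05,75),(.603,.10,86),(.575,.205,94),(.570,.23,94)],.0205)
```

```text
[ 0.4311264  -0.43402534  0.01436278] [0.32507058 0.67287597 0.50154278] [7.63888889e-01 6.45346606e-01 1.37671801e-04 1.22659914e-03]
80.38332857207361
[0, 0, np.float64(-0.0), np.float64(0.037), np.float64(-0.001), 0]
[0, 0, np.float64(-0.0), np.float64(0.019), np.float64(0.002), 0]
[0, 0, np.float64(-0.0), np.float64(0.02), np.float64(0.004), 0]
[0, 0, np.float64(-0.0), np.float64(0.02), np.float64(0.005), 0]
[0, 0, np.float64(-0.0), np.float64(0.02), np.float64(0.004), 0]
[0, 0, np.float64(-0.0), np.float64(0.02), np.float64(0.003), 0]
[0, 0, np.float64(-0.0), np.float64(0.02), np.float64(0.004), 0]
[0, 0, np.float64(-0.0), np.float64(0.02), np.float64(0.002), 0]
[0, 0, np.float64(-0.0), np.float64(0.02), np.float64(0.001), 0]
[0, 0, np.float64(-0.0), np.float64(0.02), np.float64(0.0), 0]
[0, 0, np.float64(-0.0), np.float64(0.021), np.float64(-0.0), 0]
[0, 0, np.float64(0.0), np.float64(0.02), np.float64(-0.001), 0]
[0, 0, np.float64(0.6), np.float64(0.02), np.float64(-0.001), 0]
[0, 0, np.float64(1.2), np.float64(0.021), np.float64(-0.003), 0]
[0, 0, np.float64(1.3), np.float64(
[... 499 characters left out ...]
t64(-2.2), np.float64(0.019), np.float64(0.001), 0]
[0, 0, np.float64(-4.5), np.float64(0.02), np.float64(0.0), 0]
[0, 0, np.float64(-5.0), np.float64(0.02), np.float64(0.001), 0]
[0, 0, np.float64(-2.7), np.float64(0.02), np.float64(-0.0), 0]
[0, 0, np.float64(-2.1), np.float64(0.019), np.float64(-0.003), 0]
[0, 0, np.float64(-1.9), np.float64(0.02), np.float64(-0.005), 0]
[0, 0, np.float64(-1.4), np.float64(0.02), np.float64(-0.006), 0]
[0, 0, np.float64(-0.9), np.float64(0.019), np.float64(-0.004), 0]
[0, 0, np.float64(-0.2), np.float64(0.02), np.float64(-0.004), 0]
[0, 0, np.float64(0.0), np.float64(0.02), np.float64(-0.002), 0]
end 0.5734309175192384 0.1874205423849689 94.00000000000003
```

step_arm([
  [[0,0,0,0.01,0,0,0.645],[0,0,0,0.01,0,0,0.645],[0,0,0,0.01,0,0,0.645],[0,0,0,0.005,0,0,0.645],[0,0,0,0.003,0,0,0.645],[0,0,0,0.003,0,0,0.645],[0,0,0,0.003,0,0,0.645],[0,0,0,0.003,0,0,0.645],[0,0,0,0.003,0,0,0.645],[0,0,0,0.004,0.001,0,0.645],[0,0,0,0.004,0.001,0,0.645],[0,0,0,0.004,0.001,0,0.645]],
])

```text
clock: 9.0
tool_pos: [0.4436, -0.3725, 0.0126]
eef_rot: [0.764, 0.645, -0.0, -0.0]
ft_force: [-1.6, -4.5, 3.6]
gripper_width: 0.0601
finger_force: 2.2
```

```bash
python3 w.py w5 disc_center
```

```text
9.0 [ 0.4436 -0.3725  0.0126] [[0.167, 0.986, -0.0], [0.986, -0.167, -0.0], [-0.0, -0.0, -1.0]]
disc_center 0.84 [318.8 216.3] [ 0.4515 -0.3308  0.016 ]
```

View pics/w5.png

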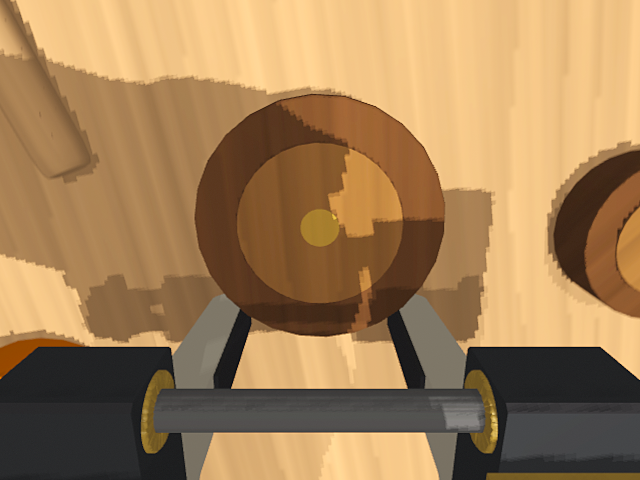

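```bash
cat > go.py <<'E'
from plan import *
st=ctrl.state();p=st["tool_pos"];q=R.from_quat(st["eef_rot"]).as_matrix();a=np.degrees(np.arctan2(q[1,0],q[0,0]));print(p.round(4),a.round(2),st["ft_force"].round(1))
D_=np.array([p[0]+D*q[0,0],p[1]+D*q[1,0]]);print("disc",D_.round(4))
W=[(.472,-.28,80.3),(.496,-.20,80.3),(.504,-.145,80.3),(.513,-.08,77),(.565,-.01,70),(.600,.05,75),(.603,.10,86),(.576,.205,94),(.5707,.23,94),(.568,.26,94),(.564,.307,94)]
W=[w for w in W if w[1]>D_[1]+.012]
rows((p[0],p[1],a),[(*D_,a)]+W,.011)
E
python3 go.py | sed 's/np.float64(\([-0-9.]*\))/\1/g'
```

```text
[ 0.444  -0.3718  0.0126] 80.44 [-0.  -1.   0.9]
disc [ 0.4511 -0.33  ]
[0, 0, 0.0, 0.011, 0.003, 0]
[0, 0, 0.1, 0.01, 0.003, 0]
[0, 0, 0.0, 0.011, 0.002, 0]
[0, 0, 0.0, 0.01, 0.002, 0]
[0, 0, 0.0, 0.011, 0.002, 0]
[0, 0, 0.0, 0.011, 0.002, 0]
[0, 0, 0.0, 0.011, 0.002, 0]
[0, 0, 0.0, 0.011, 0.002, 0]
[0, 0, 0.0, 0.01, 0.001, 0]
[0, 0, 0.0, 0.011, 0.001, 0]
[0, 0, 0.0, 0.011, 0.002, 0]
[0, 0, 0.0, 0.011, 0.0, 0]
[0, 0, 0.0, 0.011, 0.0, 0]
[0, 0, 0.0, 0.011, 0.0, 0]
[0, 0, 0.0, 0.011, 0.0, 0]
[0, 0, 0.0, 0.011, -0.0, 0]
[0, 0, 0.0, 0.011, -0.001, 0]
[0, 0, 0.1, 0.01, -0.0, 0]
[0, 0, 0.2, 0.012, -0.001, 0]
[0, 0, 0.5, 0.011, -0.001, 0]
[0, 0, 0.6, 0.011, -0.001, 0]
[0, 0, 0.7, 0.011, -0.001, 0]
[0, 0, 0.7, 0.011, -0.001, 0]
[0, 0, 0.7, 0.01, -0.001, 0]
[0, 0, 0.9, 0.01, 0.001, 0]
[0, 0, 1.1, 0.01, 0.003, 0]
[0, 0, 1.2, 0.01, 0.003, 0]
[0, 0, 1.1, 0.01, 0.004, 0]
[0, 0, 1.1, 0.01, 0.005, 0]
[0, 0, 0.8, 0.011, 0.004, 0]
[0, 0, 0.5, 0.011, 0.003, 0]
[0, 0, 0.1, 0.01, 0.003, 0]
[0, 0, -0.2, 0.011, 0.003, 0]
[0, 0, -0.6, 0.011, 0.004, 0]
[0, 0, -0.8, 0.011, 0.004, 0]
[0, 0, -1.0, 0.011, 0.003, 0]
[0, 0, -1.1, 0.01, 0.003, 0]
[0, 0, -1.2, 0.011, -0.0, 0]
[0, 0, -1.8, 0.01, -0.0, 0]
[0, 0, -2.7, 0.011, -0.0, 0]
[0, 0, -2.9, 0.011, 0.001, 0]
[0, 0, -2.5, 0.011, 0.001, 0]
[0, 0, -1.6, 0.011, -0.0, 0]
[0, 0, -1.3, 0.011, -0.001, 0]
[0, 0, -1.2, 0.01, -0.001, 0]
[0, 0, -1.1, 0.011, -0.002, 0]
[0, 0, -1.0, 0.01, -0.002, 0]
[0, 0, -0.9, 0.011, -0.003, 0]
[0, 0, -0.8, 0.01, -0.003, 0]
[0, 0, -0.6, 0.011, -0.002, 0]
[0, 0, -0.4, 0.011, -0.003, 0]
[0, 0, -0.2, 0.011, -0.002, 0]
[0, 0, -0.1, 0.01, -0.002, 0]
[0, 0, 0.0, 0.011, -0.002, 0]
[0, 0, 0.0, 0.011, -0.001, 0]
[0, 0, 0.0, 0.011, -0.0, 0]
[0, 0, 0.0, 0.011, -0.0, 0]
[0, 0, 0.0, 0.011, -0.0, 0]
[0, 0, 0.0, 0.011, -0.0, 0]
[0, 0, 0.0, 0.011, -0.001, 0]
[0, 0, 0.0, 0.01, 0.0, 0]
[0, 0, 0.0, 0.011, 0.0, 0]
end 0.5668665144412315 0.2642874634614686 94.03821781996035
```

step_arm([
  [[0,0,0,0.006,0.002,0,0.645],[0,0,0,0.011,0.003,0,0.645],[0,0,0,0.011,0.003,0,0.645],[0,0,0,0.011,0.002,0,0.645],[0,0,0,0.011,0.002,0,0.645],[0,0,0,0.011,0.002,0,0.645],[0,0,0,0.011,0.002,0,0.645],[0,0,0,0.011,0.002,0,0.645],[0,0,0,0.011,0.002,0,0.645],[0,0,0,0.011,0.001,0,0.645],[0,0,0,0.007,0.001,0,0.645],[0,0,0,0.004,0,0,0.645]],
])

```text
clock: 10.3
tool_pos: [0.485, -0.2611, 0.0125]
eef_rot: [0.764, 0.646, 0.0, -0.0]
ft_force: [-0.5, -1.0, -0.6]
gripper_width: 0.0601
finger_force: 1.0
```

```bash
python3 w.py w6 disc_center gate; python3 go.py | sed 's/np.float64(\([-0-9.]*\))/\1/g;30,$d'
```

```text
10.3 [ 0.485  -0.2611  0.0125] [[0.166, 0.986, 0.0], [0.986, -0.166, 0.0], [0.0, -0.0, -1.0]]
disc_center 0.72 [320.8 217.4] [ 0.4935 -0.2199  0.016 ]
gate 0.81 [310.1  15. ] [ 0.5022 -0.1441  0.    ]
[ 0.4847 -0.2617  0.0126] 80.4 [-0.9  0.1  0.3]
disc [ 0.4918 -0.2199]
[0, 0, 0.1, 0.011, 0.001, 0]
[0, 0, 0.0, 0.011, -0.0, 0]
[0, 0, 0.0, 0.011, -0.0, 0]
[0, 0, 0.0, 0.011, -0.001, 0]
[0, 0, 0.0, 0.011, 0.0, 0]
[0, 0, 0.0, 0.011, -0.0, 0]
[0, 0, 0.0, 0.011, -0.001, 0]
[0, 0, 0.2, 0.011, -0.0, 0]
[0, 0, 0.4, 0.011, -0.001, 0]
[0, 0, 0.6, 0.011, -0.002, 0]
[0, 0, 0.7, 0.011, -0.001, 0]
[0, 0, 0.8, 0.011, -0.001, 0]
[0, 0, 0.7, 0.01, -0.0, 0]
[0, 0, 0.8, 0.011, 0.0, 0]
[0, 0, 1.1, 0.01, 0.003, 0]
[0, 0, 1.1, 0.01, 0.003, 0]
[0, 0, 1.2, 0.01, 0.004, 0]
[0, 0, 1.1, 0.01, 0.004, 0]
[0, 0, 0.9, 0.011, 0.004, 0]
[0, 0, 0.5, 0.011, 0.004, 0]
[0, 0, 0.2, 0.01, 0.003, 0]
[0, 0, -0.2, 0.011, 0.003, 0]
[0, 0, -0.5, 0.011, 0.004, 0]
[0, 0, -0.8, 0.011, 0.004, 0]
[0, 0, -1.0, 0.011, 0.003, 0]
[0, 0, -1.1, 0.011, 0.003, 0]
[0, 0, -1.2, 0.01, 0.0, 0]
```

View pics/w6.png

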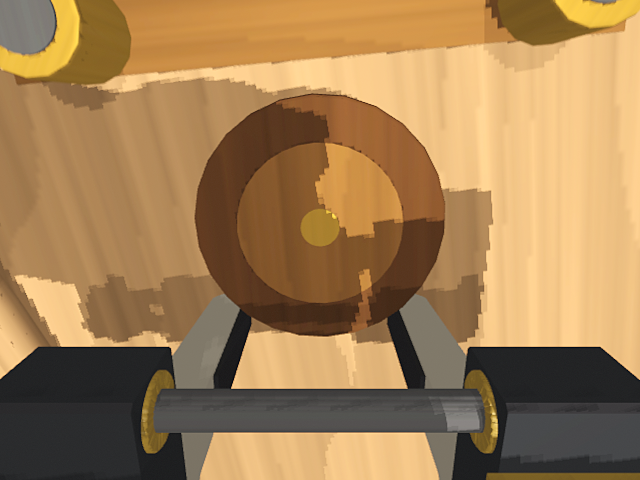

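step_arm([
  [[0,0,0,0.006,0,0,0.645],[0,0,0,0.011,0,0,0.645],[0,0,0,0.011,0,0,0.645],[0,0,0,0.011,0,0,0.645],[0,0,0,0.011,-0.001,0,0.645],[0,0,0,0.011,0,0,0.645],[0,0,0,0.011,0,0,0.645],[0,0,0,0.011,-0.001,0,0.645],[0,0,0.5,0.011,-0.001,0,0.645],[0,0,0.6,0.011,-0.001,0,0.645],[0,0,0.7,0.011,-0.001,0,0.645],[0,0,0.8,0.011,-0.001,0,0.645]],
])

```text
clock: 11.65
tool_pos: [0.5006, -0.135, 0.0126]
eef_rot: [0.779, 0.627, -0.0, -0.0]
ft_force: [-0.0, -1.7, -0.3]
gripper_width: 0.0599
finger_force: 0.8
```

step_arm([
  [[0,0,0.6,0.01,0,0,0.645],[0,0,0.6,0.007,0,0,0.645],[0,0,0,0.004,0,0,0.645]],
])

```text
clock: 11.95
tool_pos: [0.5054, -0.1146, 0.0126]
eef_rot: [0.785, 0.62, -0.0, -0.0]
ft_force: [-1.1, -1.3, 0.4]
gripper_width: 0.0605
finger_force: 0.9
```

```bash
python3 w.py w7 disc_center puck; python3 go.py | sed 's/np.float64(\([-0-9.]*\))/\1/g'
```

```text
11.95 [ 0.5054 -0.1146  0.0126] [[0.232, 0.973, -0.0], [0.973, -0.232, 0.0], [0.0, -0.0, -1.0]]
disc_center 0.88 [319.2 217.1] [ 0.516  -0.0737  0.016 ]
[ 0.5054 -0.1151  0.0126] 76.62 [-0.6  0.7  1.5]
disc [ 0.5152 -0.0739]
[0, 0, 1.7, 0.01, 0.004, 0]
[0, 0, 1.4, 0.009, 0.004, 0]
[0, 0, 1.2, 0.011, 0.003, 0]
[0, 0, 0.9, 0.01, 0.003, 0]
[0, 0, 0.7, 0.01, 0.003, 0]
[0, 0, 0.5, 0.01, 0.003, 0]
[0, 0, 0.2, 0.011, 0.002, 0]
[0, 0, -0.0, 0.01, 0.003, 0]
[0, 0, -0.4, 0.011, 0.004, 0]
[0, 0, -0.6, 0.011, 0.003, 0]
[0, 0, -0.8, 0.011, 0.004, 0]
[0, 0, -1.0, 0.01, 0.003, 0]
[0, 0, -1.1, 0.011, 0.002, 0]
[0, 0, -1.2, 0.01, 0.0, 0]
[0, 0, -2.0, 0.01, 0.0, 0]
[0, 0, -2.8, 0.011, 0.0, 0]
[0, 0, -2.9, 0.011, 0.001, 0]
[0, 0, -2.4, 0.011, 0.001, 0]
[0, 0, -1.4, 0.011, 0.0, 0]
[0, 0, -1.2, 0.011, -0.001, 0]
[0, 0, -1.2, 0.01, -0.001, 0]
[0, 0, -1.1, 0.01, -0.002, 0]
[0, 0, -1.0, 0.011, -0.002, 0]
[0, 0, -0.9, 0.01, -0.003, 0]
[0, 0, -0.7, 0.011, -0.003, 0]
[0, 0, -0.6, 0.011, -0.002, 0]
[0, 0, -0.4, 0.01, -0.003, 0]
[0, 0, -0.3, 0.011, -0.002, 0]
[0, 0, 0.0, 0.011, -0.002, 0]
[0, 0, 0.0, 0.01, -0.001, 0]
[0, 0, 0.0, 0.011, -0.001, 0]
[0, 0, 0.0, 0.011, -0.001, 0]
[0, 0, 0.0, 0.011, 0.0, 0]
[0, 0, 0.0, 0.011, 0.0, 0]
[0, 0, 0.0, 0.01, -0.0, 0]
[0, 0, 0.0, 0.011, -0.0, 0]
[0, 0, 0.0, 0.011, -0.0, 0]
[0, 0, 0.0, 0.011, -0.001, 0]
end 0.5664898172737732 0.26477371022178886 94.01639779630851
```

step_arm([
  [[0,0,1,0.006,0.002,0,0.645],[0,0,1.5,0.01,0.004,0,0.645],[0,0,1.3,0.01,0.004,0,0.645],[0,0,1.2,0.011,0.003,0,0.645],[0,0,0.8,0.01,0.003,0,0.645],[0,0,0.6,0.01,0.003,0,0.645],[0,0,0.3,0.011,0.003,0,0.645],[0,0,0,0.01,0.003,0,0.645],[0,0,-0.4,0.011,0.004,0,0.645],[0,0,-0.6,0.011,0.003,0,0.645],[0,0,-0.8,0.008,0.003,0,0.645],[0,0,0,0.004,0.001,0,0.645]],
])

```text
clock: 13.3
tool_pos: [0.575, -0.0193, 0.0126]
eef_rot: [0.81, 0.586, 0.0, 0.0]
ft_force: [-1.7, -1.6, 0.4]
gripper_width: 0.06
finger_force: 1.2
```

```bash
python3 w.py w8 disc_center puck; python3 go.py | sed 's/np.float64(\([-0-9.]*\))/\1/g;20,$d'
```

```text
13.3 [ 0.575  -0.0193  0.0126] [[0.313, 0.95, 0.0], [0.95, -0.313, 0.0], [0.0, 0.0, -1.0]]
disc_center 0.61 [319. 215.] [0.5893 0.0215 0.016 ]
puck 0.83 [105.1 134.5] [0.5143 0.0784 0.    ]
[ 0.5747 -0.0198  0.0126] 71.69 [ 0.1  0.5 -0.4]
disc [0.588  0.0204]
[0, 0, -0.8, 0.011, 0.003, 0]
[0, 0, -1.2, 0.011, 0.002, 0]
[0, 0, -1.4, 0.011, 0.0, 0]
[0, 0, -2.1, 0.01, -0.0, 0]
[0, 0, -2.7, 0.011, 0.0, 0]
[0, 0, -2.9, 0.011, 0.001, 0]
[0, 0, -2.3, 0.011, 0.001, 0]
[0, 0, -1.5, 0.011, -0.0, 0]
[0, 0, -1.2, 0.01, -0.001, 0]
[0, 0, -1.2, 0.011, -0.001, 0]
[0, 0, -1.1, 0.01, -0.002, 0]
[0, 0, -1.0, 0.011, -0.003, 0]
[0, 0, -0.9, 0.01, -0.002, 0]
[0, 0, -0.7, 0.011, -0.003, 0]
[0, 0, -0.6, 0.01, -0.002, 0]
[0, 0, -0.5, 0.011, -0.003, 0]
[0, 0, -0.2, 0.011, -0.002, 0]
```

View pics/w8.png

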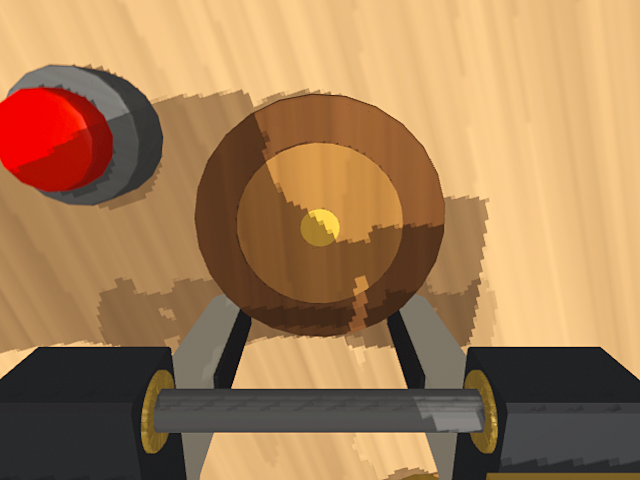

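step_arm([
  [[0,0,-0.5,0.006,0.002,0,0.645],[0,0,-1,0.011,0.004,0,0.645],[0,0,-1.3,0.011,0.003,0,0.645],[0,0,-1.8,0.011,0.002,0,0.645],[0,0,-2.5,0.011,0.001,0,0.645],[0,0,-2.8,0.011,0.001,0,0.645],[0,0,-2.5,0.011,0.001,0,0.645],[0,0,-1.5,0.011,0.001,0,0.645],[0,0,-1.2,0.011,0,0,0.645],[0,0,-1.2,0.011,0,0,0.645],[0,0,-1,0.008,0,0,0.645],[0,0,0,0.004,0,0,0.645]],
])

```text
clock: 14.65
tool_pos: [0.6093, 0.0916, 0.0126]
eef_rot: [0.713, 0.701, 0.0, -0.0]
ft_force: [-0.3, -2.4, -0.1]
gripper_width: 0.0602
finger_force: 1.1
```

```bash
python3 w.py w9 disc_center puck vstop_seat; python3 go.py | sed 's/np.float64(\([-0-9.]*\))/\1/g'
```

```text
14.65 [0.6093 0.0916 0.0126] [[0.016, 1.0, -0.0], [1.0, -0.016, 0.0], [0.0, -0.0, -1.0]]
disc_center 0.78 [317.7 216.1] [0.6104 0.134  0.016 ]
puck 0.97 [119.6 322.3] [ 0.5146  0.0794 -0.    ]
[0.6094 0.0905 0.0126] 88.98 [ 0.7 -0.9 -0.8]
disc [0.6102 0.1329]
[0, 0, -1.1, 0.009, -0.005, 0]
[0, 0, -1.1, 0.01, -0.005, 0]
[0, 0, -0.9, 0.009, -0.005, 0]
[0, 0, -0.7, 0.01, -0.003, 0]
[0, 0, -0.6, 0.01, -0.004, 0]
[0, 0, -0.4, 0.01, -0.003, 0]
[0, 0, -0.2, 0.011, -0.002, 0]
[0, 0, -0.0, 0.01, -0.002, 0]
[0, 0, -0.0, 0.011, -0.002, 0]
[0, 0, -0.0, 0.01, -0.001, 0]
[0, 0, -0.0, 0.011, 0.0, 0]
[0, 0, -0.0, 0.011, -0.0, 0]
[0, 0, -0.0, 0.011, -0.0, 0]
[0, 0, -0.0, 0.01, -0.0, 0]
[0, 0, -0.0, 0.011, -0.001, 0]
[0, 0, -0.0, 0.011, 0.0, 0]
[0, 0, -0.0, 0.011, 0.0, 0]
end 0.5668139938251028 0.2651329390114675 93.97525733180227
```

step_arm([
  [[0,0,-0.6,0.006,-0.002,0,0.645],[0,0,-1,0.01,-0.004,0,0.645],[0,0,-1,0.01,-0.005,0,0.645],[0,0,-0.9,0.01,-0.005,0,0.645],[0,0,-0.7,0.01,-0.004,0,0.645],[0,0,-0.5,0.01,-0.004,0,0.645],[0,0,-0.3,0.01,-0.003,0,0.645],[0,0,0,0.01,-0.002,0,0.645],[0,0,0,0.01,-0.002,0,0.645],[0,0,0,0.01,-0.001,0,0.645],[0,0,0,0.008,0,0,0.645],[0,0,0,0.004,0,0,0.645]],
])

```text
clock: 16.05
tool_pos: [0.5725, 0.1983, 0.0126]
eef_rot: [0.682, 0.732, 0.0, -0.0]
ft_force: [0.4, -2.3, 1.3]
gripper_width: 0.0597
finger_force: 1.3
```

```bash
python3 w.py w10 disc_center vstop_seat; python3 v.py rec2; python3 go.py | sed 's/np.float64(\([-0-9.]*\))/\1/g'
```

```text
16.05 [0.5725 0.1983 0.0126] [[-0.07, 0.998, -0.0], [0.998, 0.07, 0.0], [0.0, -0.0, -1.0]]
disc_center 0.58 [317.4 215.8] [0.5698 0.2407 0.016 ]
559 [13.  12.5] [[0.5644999742507935, 0.24799999594688416], [0.5770000219345093, 0.24799999594688416], [0.5770000219345093, 0.23499999940395355], [0.5644999742507935, 0.23499999940395355]]
68 [3. 5.] [[0.5139999985694885, 0.3095000088214874], [0.5189999938011169, 0.3095000088214874], [0.5189999938011169, 0.30649998784065247], [0.5139999985694885, 0.30649998784065247]]
[0.5728 0.1975 0.0125] 93.99 [ 0.2  0.1 -0.8]
disc [0.5698 0.2398]
[0, 0, -0.0, 0.01, -0.0, 0]
[0, 0, -0.0, 0.009, -0.0, 0]
[0, 0, -0.0, 0.01, -0.001, 0]
[0, 0, -0.0, 0.01, 0.0, 0]
[0, 0, -0.0, 0.009, 0.0, 0]
[0, 0, -0.0, 0.01, -0.0, 0]
[0, 0, -0.0, 0.009, -0.0, 0]
end 0.5671395031645081 0.2642256874399827 93.98808895707752
```

step_arm([
  [[0,0,0,0.006,0,0,0.645],[0,0,0,0.008,0,0,0.645],[0,0,0,0.008,0,0,0.645],[0,0,0,0.008,-0.001,0,0.645],[0,0,0,0.008,0,0,0.645],[0,0,0,0.007,0,0,0.645],[0,0,0,0.005,0,0,0.645],[0,0,0,0.003,0,0,0.645],[0,0,0,0.002,0,0,0.645],[0,0,0,0.002,0,0,0.645],[0,0,0,0.002,0,0,0.645]],
])

```text
clock: 17.35
tool_pos: [0.5677, 0.2558, 0.0126]
eef_rot: [0.682, 0.731, -0.0, 0.0]
ft_force: [-0.2, -2.3, -0.7]
gripper_width: 0.0604
finger_force: 0.7
```

step_arm([
  [[0,0,0,0.001,0,0,0.645],[0,0,0,0.001,0,0,0.645],[0,0,0,0.001,0,0,0.645]],
])

```text
clock: 17.65
tool_pos: [0.5675, 0.2589, 0.0126]
eef_rot: [0.682, 0.731, -0.0, 0.0]
ft_force: [0.5, -1.5, -0.3]
gripper_width: 0.0596
finger_force: 0.7
```

```bash
python3 w.py w11 disc_center vstop_seat; python3 go.py | head -2
```

```text
17.65 [0.5675 0.2589 0.0126] [[-0.069, 0.998, 0.0], [0.998, 0.069, -0.0], [-0.0, 0.0, -1.0]]
disc_center 0.75 [319.4 215.7] [0.5656 0.3014 0.016 ]
[0.5674 0.2591 0.0126] 93.98 [-0.4 -1.1 -0.3]
disc [0.5645 0.3014]Traceback (most recent call last):
  File "go.py", line 6, in <module>
    rows((p[0],p[1],a),[(*D_,a)]+W,.011)
    ~~~~^^^^^^^^^^^^^^^^^^^^^^^^^^^^^^^^
  File "plan.py", line 9, in rows
    n=int(np.ceil(t[-1]/step));q=P(t,w)(np.linspace(0,t[-1],n+1)[1:])
                                 ~^^^^^
    x, _, y, axis, _ = prepare_input(x, y, axis)
                       ~~~~~~~~~~~~~^^^^^^^^^^^^
    raise ValueError("`x` must contain at least 2 elements.")
ValueError: `x` must contain at least 2 elements.
```

step_arm([
  [[0,0,0,0.001,0,0,0.645],[0,0,0,0.001,0,0,0.645],[0,0,0,0.001,0,0,0.645]],
])

```text
clock: 18.1
tool_pos: [0.5672, 0.262, 0.0126]
eef_rot: [0.682, 0.731, -0.0, -0.0]
ft_force: [-0.4, -1.8, -0.2]
gripper_width: 0.0599
finger_force: 0.7
```

step_arm([
  [[0,0,0,0.0005,0,0,0.645],[0,0,0,0.0005,0,0,0.645]],
])

```text
clock: 18.3
tool_pos: [0.5671, 0.263, 0.0126]
eef_rot: [0.682, 0.731, -0.0, 0.0]
ft_force: [0.2, -0.8, 0.3]
gripper_width: 0.0602
finger_force: 0.7
```

step_arm([
  [[0,0,0,0.0005,0,0,0.645],[0,0,0,0.0005,0,0,0.645]],
])

```text
clock: 18.5
tool_pos: [0.567, 0.2634, 0.0126]
eef_rot: [0.682, 0.731, -0.0, 0.0]
ft_force: [-0.6, -4.4, -0.5]
gripper_width: 0.0598
finger_force: 1.7
```

step_arm([
  [[0,0,0,0.0003,0,0,0.645],[0,0,0,0,0,0,0.645]],
])

```text
clock: 18.7
tool_pos: [0.567, 0.2634, 0.0126]
eef_rot: [0.682, 0.731, -0.001, 0.0]
ft_force: [-0.5, -5.0, 0.2]
gripper_width: 0.06
finger_force: 2.1
```

step_arm([
  [[0,0,0,0.0003,0,0,0.645],[0,0,0,0,0,0,0.645]],
])

```text
clock: 18.9
tool_pos: [0.567, 0.2635, 0.0126]
eef_rot: [0.682, 0.731, -0.001, 0.0]
ft_force: [0.7, -6.0, 1.1]
gripper_width: 0.0599
finger_force: 2.3
```

step_arm([
  [[0,0,0,0.0004,0,0,0.645],[0,0,0,0.0004,0,0,0.645],[0,0,0,0.0004,0,0,0.645],[0,0,0,0,0,0,0.645]],
])

```text
clock: 19.3
tool_pos: [0.5668, 0.2636, 0.0125]
eef_rot: [0.683, 0.731, -0.001, 0.0]
ft_force: [0.1, -8.5, 2.6]
gripper_width: 0.0602
finger_force: 3.5
```

```bash
python3 w.py w12 disc_center vstop_seat; python3 -c "
from h import *
f=[]
for i in range(6):
    f.append(ctrl.state()['ft_force']);ctrl.get_image('wrist')
print(np.round(f,1).tolist(),ctrl.state()['tool_pos'])"
```

```text
19.3 [0.5668 0.2636 0.0125] [[-0.068, 0.998, -0.001], [0.998, 0.068, -0.002], [-0.002, -0.001, -1.0]]
[[-0.4, -8.3, 2.7], [-0.5, -8.4, 1.5], [0.9, -8.7, 1.7], [0.4, -7.8, 2.0], [-0.3, -8.6, 1.2], [-0.1, -9.2, 1.1]] [0.56682754 0.2636498  0.01253352]
```

step_arm([
  [[0,0,0,0.0005,0,0,0.645],[0,0,0,0.0005,0,0,0.645],[0,0,0,0.0005,0,0,0.645],[0,0,0,0.0005,0,0,0.645],[0,0,0,0,0,0,0.645]],
])

```text
clock: 20.25
tool_pos: [0.5667, 0.2639, 0.0125]
eef_rot: [0.683, 0.73, -0.002, 0.001]
ft_force: [-0.8, -12.2, 3.3]
gripper_width: 0.0601
finger_force: 5.3
```

step_arm([
  [[0,0,0,0.0002,0,0,0.645],[0,0,0,0,0,0,0.645]],
])

```text
clock: 20.45
tool_pos: [0.5666, 0.2639, 0.0125]
eef_rot: [0.683, 0.73, -0.002, 0.001]
ft_force: [0.2, -12.8, 3.9]
gripper_width: 0.0599
finger_force: 5.5
```

step_arm([
  [[0,0,0,0.0003,0,0,0.645],[0,0,0,0.0002,0,0,0.645],[0,0,0,0,0,0,0.645]],
])

```text
clock: 20.75
tool_pos: [0.5666, 0.2639, 0.0125]
eef_rot: [0.683, 0.73, -0.003, 0.001]
ft_force: [1.1, -14.6, 4.4]
gripper_width: 0.06
finger_force: 5.9
```

```bash
python3 -c "
from h import *
f=[]
for i in range(26):
    f.append(ctrl.state()['ft_force']);ctrl.get_image('wrist')
f=np.array(f);print(f.mean(0).round(2),f.min(0).round(1),f.max(0).round(1),f[:4,1],f[-4:,1],ctrl.state()['tool_pos'],ctrl.state()['clock'])"
python3 w.py w13 disc_center vstop_seat
```

```text
[  0.09 -14.17   4.32] [ -0.8 -14.8   3.2] [  1.1 -13.    5.4] [-14.63659473 -14.30836    -13.93429081 -14.28725841] [-14.1797928  -13.37689402 -13.47108819 -14.69635269] [0.56660663 0.26391199 0.01249996] 22.05
22.05 [0.5666 0.2639 0.0125] [[-0.066, 0.998, -0.002], [0.998, 0.066, -0.005], [-0.005, -0.002, -1.0]]
disc_center 0.76 [319.9 217.3] [0.5651 0.3059 0.016 ]
```

step_arm([
  [[0,0,0,-0.002,0,0,0.645],[0,0,0,-0.002,0,0,0.645],[0,0,0,-0.002,0,0,0.645],[0,0,0,-0.005,0,0,0.645],[0,0,0,-0.01,0,0,0.645],[0,0,0,-0.015,0,0,0.645],[0,0,0,-0.015,0,0,0.645],[0,0,0,0,0,-0.03,0.645],[0,0,0,0,0,-0.04,0.645],[0,0,0,0,0,-0.04,0.645],[0,0,0,0,0,-0.04,0.645],[0,0,0,0,0,0,0.645]],
])

```text
clock: 23.4
tool_pos: [0.5731, 0.217, 0.1678]
eef_rot: [0.683, 0.731, 0.004, 0.002]
ft_force: [1.4, 0.5, -0.1]
gripper_width: 0.0597
finger_force: 0.0
```

step_arm([
  [[0,0,0,0,0,0,0.645],[0,0,0,0,0,0,0.645],[0,0,0,0,0,0,0.645]],
])

```text
clock: 23.7
tool_pos: [0.5696, 0.2168, 0.1611]
eef_rot: [0.682, 0.731, -0.001, -0.0]
ft_force: [-0.7, 0.8, 0.2]
gripper_width: 0.06
finger_force: 0.0
```

```bash
python3 w.py w14 disc_center vstop_seat
python3 - <<'E'
from h import *
for n in("scene","side"):
    ctrl.get_image(n);K,V=cam(n)
    for k in("disc_center","vstop_seat"):
        for d in ctrl.landmark_of(n,k): 
            p=ray(K,V,d["xy"],.016)
            if p[1]>.2: print(n,k,round(d["score"],2),p.round(4))
E
python3 v.py rec3;python3 -c "
from cell import ctrl;print(ctrl.state()['ft_force'])"
```

```text
23.7 [0.5696 0.2168 0.1611] [[-0.069, 0.998, -0.002], [0.998, 0.069, -0.001], [-0.001, -0.002, -1.0]]
disc_center 0.94 [320.9  99.6] [0.5656 0.3066 0.016 ]
scene disc_center 0.71 [0.5661 0.3004 0.016 ]
scene vstop_seat 0.75 [0.5649 0.3101 0.016 ]
side disc_center 0.79 [0.5676 0.3064 0.016 ]
side vstop_seat 0.92 [0.5565 0.3016 0.016 ]
4740 [70.05238342 20.57993317] [[0.5672000050544739, 0.36500000953674316], [0.5806999802589417, 0.3806000053882599], [0.6335999965667725, 0.33469998836517334], [0.620199978351593, 0.3190999925136566]]
4674 [20.60178757 69.70742035] [[0.49079999327659607, 0.3246999979019165], [0.5367000102996826, 0.37709999084472656], [0.5522000193595886, 0.3635999858379364], [0.5062999725341797, 0.3111000061035156]]
646 [14.  13.5] [[0.5584999918937683, 0.31299999356269836], [0.5720000267028809, 0.31299999356269836], [0.5720000267028809, 0.29899999499320984], [0.5584999918937683, 0.29899999499320984]]
[-0.83172147  0.32778443 -0.5726958 ]
```

```bash
python3 -c "
from cell import ctrl;print(ctrl.job_done())"
```

```text
the job is handed in; nothing more can be done
None
```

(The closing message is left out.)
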